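# Sweep the fallen piece of tea out of the prying box

### The arm

A 7-joint arm with a two-finger parallel gripper is mounted at the origin on the work surface. World frame = base frame: x ahead of the robot, y to its left, z up, the work surface at z = 0. Lengths are in m, angles in rad, forces in N, time in s.
With the tool pointing down it reaches from about 0.35 to 0.9 m from the base axis. Payload 7.2 kg.
Tool frame: the origin (TCP) lies at the centre of the arm's flange, where the gripper is bolted on; the fingertips stand 182 mm ahead of it and the grasp point (between the pads) lies 163 mm ahead of it; z points along the fingers, y is the line along which they close (so a half turn about z gives the same grasp; the last joint's range is limited). The gripper opens to 88 mm and grips with 3 to 60 N. Pads are 20 mm wide; open, the fingers measure 115 mm over their backs; the gripper's body (75 mm by 178 mm) begins 61 mm behind the grasp point.
Start: joints at [1.117, 0.411, -0.013, 1.596, 0.006, 1.134, -0.082], TCP at [0.235, -0.579, 0.405] pointing down, gripper open.
Joint ranges: [-2.95, 2.95], [-0.29, 1.99], [-1.47, 1.44], [0.14, 2.54], [-1.03, 4.17], [0.13, 1.85], [-2.86, 2.86]. Speed limits (rad/s): [2.39, 2.39, 3.01, 3.01, 3.14, 3.14, 3.14].

### API

Orientations are given as [roll, pitch, yaw] about the fixed x, y, z axes, in that order (R = Rz(yaw) Ry(pitch) Rx(roll)).
In Python, from station import bot, optics gives the robot as it stands (bot), with the cameras (optics).
- The arm moves only by the shell command python3 drive.py [OPENING] [FORCE], which reads ROWS from standard input. ROWS is a JSON list of rows, 1 to 10 of them, each an object with the fields sx, sy, sz (the shift in m), twist (a turn about the tool's z in rad); a field left out counts as zero; each row is the pose to reach, as a shift and turn from the pose commanded when the command began, along the tool's axes at that moment; what a row does not reach only later rows make up. A row lasts 1/10 s, in which the tool goes at most 0.05 m and 0.15 rad, less where a joint would pass 70% of its speed; a pose out of reach is approached as far as the arm can. OPENING is the finger opening in m, set as the command begins (- or left out keeps the last). The fingers move at their own pace and stop on an object; FORCE is the grip in N (left out, the last holds). Time passes only in rows, so rows that do not move let the fingers close. It prints the time, the measured TCP pose, the force, the opening and the grip force at its end. Input that does not fit is refused with a message, and nothing moves.
- bot.sense(): the state, without advancing time (a new reading comes with each control period).
- optics.camera(name): name is "scene" or "top" or "wrist"; returns the picture (384x512x3 uint8, blue, green, red); there is no depth.
- optics.camera_params(name): a dict with "mtx" (3x3 intrinsics, pixels), "k1" (the pictures are not rectified: a ray, as slopes to the right and down, at radius r is drawn at 1 + k1 r^2 times it, then the intrinsics apply), "camera_from_world" (4x4, takes a point from world to camera coordinates). Camera axes: x right, y up, looking along -z (the intrinsics and any distortion apply to the point x, -y, -z); pixel columns grow to the right and rows downward; lengths in m; the calibration is good to about 2 mm. A picture is of the moment at which its call begins: read the wrist's pose just before it. camera_params takes no time and is no camera call; for the wrist camera it gives the pose at the moment of the call.
- bot.close_job(): hands the job in; it is judged then, once.
The state is a dict: "clock": time; "joints": joint angles; "joint_velocities": joint speeds; "tau": joint torques, N m; "ee_pos": TCP position; "tcp_rot": TCP orientation; "wrist_force": force on the tool from outside, world axes, zero at the start; "wrist_torque": the same for the moment, N m; "finger_gap": finger opening in m; "gripper_force": force on a finger pad.
Only numpy, scipy, OpenCV 4.12 (cv2) and the standard library are available. Lean on these libraries where they do the work, as an engineer would, in place of code of your own. Each camera call takes 0.05 s, during which the arm holds its last target. There are 200 camera calls.

### The job

A broken-off piece of pressed tea has dropped between the slats of the bamboo prying box and lies loose somewhere on its floor. Reach down through the gaps with your fingertips, feel along the floor until you find it, and sweep it along the floor and out of the open mouth, never lifting it, so that all of it ends up lying flat in the white tea dish at the mouth. Leave the tea brick on the prying board and the tea pick beside the box where they lie, and take your hand away at the end.

Things in the scene. Friction and masses are not known exactly. Their poses are not given: they have to be found in the camera images.
- box: Low bamboo prying box, stands fast (cannot be moved): 350 mm long (x), 200 wide (y), 63 high. Origin: on the table, mid-width, 170 mm from the open mouth (-x) and 180 mm from the closed end (+x); z up. Inside: floor top at z = 14 mm, ceiling under the slats at z = 54, side walls at y = -91 and +91, from the mouth (x = -170) to an inner end wall at x = +100 mm; no divider.
- mouth (a point): middle of the lower edge of the box's open mouth, on the floor's top, 14 mm above the table. The mouth is open over the full inner width (182 mm) and height (40 mm), without a sill.
- gap_a (a point): middle of the gap between slats on the box's +y side, at the slats' top face (63 mm above the table). The gap is 50 mm wide (box y = +15 to +65 mm) and runs from box x = +90 mm to the mouth, where it is open-ended. The three slats are 9 mm thick; the middle one is 30 mm wide, the outer two 35 mm.
- gap_b (a point): middle of the like gap on the box's -y side (box y = -65 to -15 mm, x = +90 mm to the open mouth). Under the slats both gaps open into the same space.
- board (a point): centre of the top of the closed prying board (box x = +90 to +180 mm, full width, 63 mm above the table), on which the tea brick lies, with an 8 mm high stop cleat along its far edge.
- dish: White porcelain tea dish, heavy, cannot be moved, set against the mouth. 150 mm (x) by 200 mm (y), floor 4 mm thick, rim 14 mm high and 6 mm thick on three sides; the side towards the mouth (+x) is open and 2 mm from the box. Origin: centre of its underside, on the table; axes parallel to the box's. Its floor lies 10 mm lower than the box's floor.
- piece: The loose piece of pressed tea: dark brown rigid slab with stepped corners, 70 x 52 x 26 mm, 60 to 120 g. Origin: centre of its underside, x along its length, z up. Starts flat on the box's floor at any angle, its centre between box x = -100 and 0 mm, y = -50 and +50 mm, partly hidden by the slats. Slides and turns when pushed.
- piece_center (a point): centre of the loose piece, 13 mm above its underside
- brick: The rest of the tea brick, loose, dark brown, 60 x 135 x 26 mm with one corner broken out, 170 g, lying on the prying board of the box; its top is 89 mm above the table. Origin: middle of its underside. Not to be moved.
- pick: Tea pick, wooden handle and steel needle, 172 mm long, 18 mm thick, lying on the table beside the box's -y side, along it. Origin: on its underside at the front end of the handle. Bystander.

How it is judged:
By the outcome, as a careful person would: the job done as asked, in the order asked, and still so for the second after the job is handed in, with the robot touching nothing.
It also fails if it takes over 72 s, if anything falls off the work surface, if the arm or the gripper's body presses on something with over 40 N, if the wrist force passes 120 N, or if a joint passes its speed limit or range.

## Working session

There is one attempt and no reset: what is moved stays moved. The work goes in short steps, Python scripts to look and compute and a shell command to move; the robot and the scene stay as the last step left them, time stands still between calls to the robot, and variables do not carry over. Pictures are saved under pics/ and viewed, at most 10 in all, crops included, and the job is handed in when it is done.

```bash
ls; mkdir -p pics
python3 - <<'E'
from station import bot, optics
import cv2,numpy as np
for n in("top","scene"):
    cv2.imwrite(f"pics/{n}0.png",optics.camera(n))
    p=optics.camera_params(n);print(n,p)
s=bot.sense();print(s["clock"],s["ee_pos"],s["tcp_rot"])
E
```

```text
drive.py
pics
station.py
top {'mtx': array([[371.90155779,   0.        , 253.50618393],
       [  0.        , 371.90155779, 195.01306994],
       [  0.        ,   0.        ,   1.        ]]), 'k1': 0.02764986428621748, 'camera_from_world': array([[ 1.48944034e-01, -9.88845419e-01,  6.42205751e-04,
        -3.79384629e-02],
       [ 9.63621335e-01,  1.45290369e-01,  2.24331522e-01,
        -6.11293220e-01],
       [-2.21922504e-01, -3.27939986e-02,  9.74512676e-01,
        -6.65719294e-01],
       [ 0.00000000e+00,  0.00000000e+00,  0.00000000e+00,
         1.00000000e+00]])}
scene {'mtx': array([[466.9991422 ,   0.        , 265.68261411],
       [  0.        , 466.9991422 , 187.96214253],
       [  0.        ,   0.        ,   1.        ]]), 'k1': -0.009532433177952764, 'camera_from_world': array([[ 0.24357931,  0.96982214, -0.01068302, -0.20214809],
       [-0.74109308,  0.19321494,  0.64300003,  0.39230658],
       [ 0.62565979, -0.14870439,  0.76579164, -1.48140672],
       [ 0.        ,  0.        ,  0.        ,  1.        ]])}
0.1 [ 0.23508449 -0.57889177  0.40388957] [-3.14013999e+00  8.98904629e-05  3.85768498e-01]
```

View pics/top0.png

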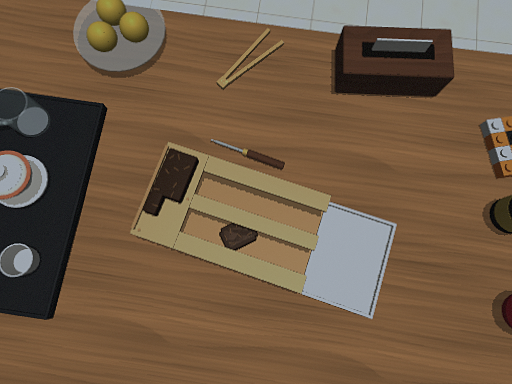

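View pics/scene0.png

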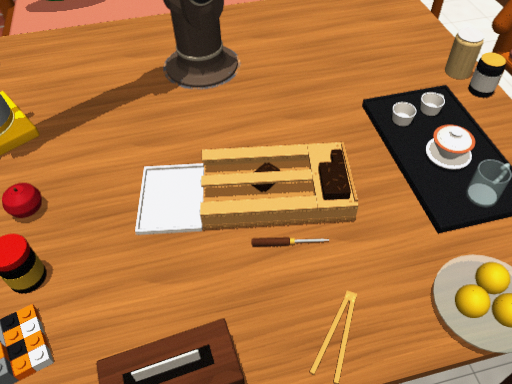

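The box's mouth faces right in the top view. The piece is at about (238,236) in the gap nearer the robot (gap_a), and the pick is at (250,153), on the -y side. Next I'll measure with masks and rays.

```bash
cat > h.py <<'E'
from station import bot, optics
import cv2,numpy as np
def ray(p,uv):
    uv=np.asarray(uv,float).reshape(-1,1,2)
    xy=cv2.undistortPoints(uv,p["mtx"],np.array([p["k1"],0,0,0])).reshape(-1,2)
    T=p["camera_from_world"];R=T[:3,:3];c=-R.T@T[:3,3]
    d=np.c_[xy[:,0],-xy[:,1],-np.ones(len(xy))]@R
    return c,d
def plane(p,uv,z):
    c,d=ray(p,uv);return c+d*((z-c[2])/d[:,2])[:,None]
def tri(p1,a,p2,b):
    c1,d1=ray(p1,a);c2,d2=ray(p2,b);o=[]
    for x,y in zip(d1,d2):
        x=x/np.linalg.norm(x);y=y/np.linalg.norm(y)
        s=np.linalg.lstsq(np.c_[x,-y],c2-c1,rcond=None)[0]
        o.append(np.r_[(c1+s[0]*x+c2+s[1]*y)/2,np.linalg.norm(c1+s[0]*x-c2-s[1]*y)])
    return np.array(o)
def proj(p,X):
    q=np.c_[X,np.ones(len(X))]@p["camera_from_world"].T
    s=np.c_[q[:,0]/-q[:,2],-q[:,1]/-q[:,2]];s=s*(1+p["k1"]*(s**2).sum(1))[:,None]
    return s@p["mtx"][:2,:2].T+p["mtx"][:2,2]
E
python3 - <<'E'
from h import *
t=cv2.imread("pics/top0.png");s=cv2.imread("pics/scene0.png")
for im,nm,(x,y,w,h) in((t,"top",(120,130,290,200)),(s,"sc",(125,130,250,120))):
    hsv=cv2.cvtColor(im,cv2.COLOR_BGR2HSV)
    for uv in ([(255,180),(240,205),(270,225),(250,260),(320,260),(238,236)] if nm=="top" else [(250,155),(250,178),(250,208),(230,165),(170,190),(265,178)]): print(nm,uv,hsv[uv[1],uv[0]])
    c=cv2.resize(im[y:y+h,x:x+w],None,fx=780/w,fy=780/w,interpolation=cv2.INTER_CUBIC)[:598]
    cv2.imwrite(f"pics/{nm}crop.png",c)
E
```

```text
top (255, 180) [ 22  93 157]
top (240, 205) [ 16 117 151]
top (270, 225) [ 22  89 157]
top (250, 260) [ 24  87 156]
top (320, 260) [108  25 176]
top (238, 236) [13 94 57]
sc (250, 155) [ 20 143 243]
sc (250, 178) [ 20 148 242]
sc (250, 208) [ 20 144 243]
sc (230, 165) [ 15 178 139]
sc (170, 190) [105   2 245]
sc (265, 178) [ 20 148 242]
```

View pics/topcrop.png

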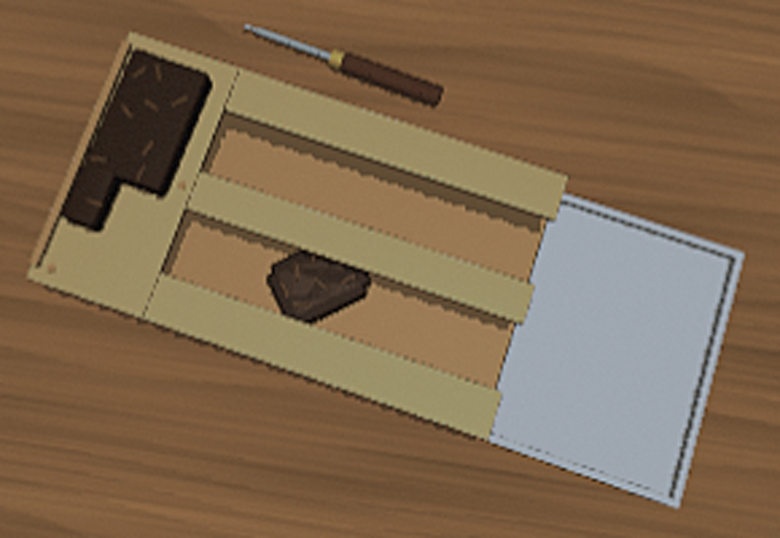

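View pics/sccrop.png

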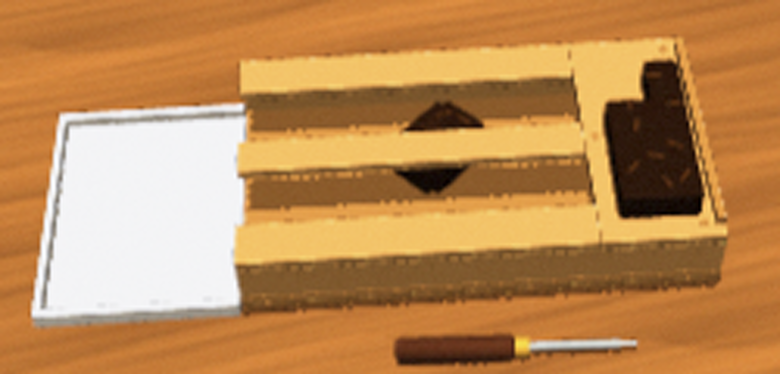

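The crops show the slat ends at the mouth. The piece is turned about 45° and sits partly under the middle slat, with corners showing in both gaps. I'll triangulate the slat corners and map the piece into the box frame.

```bash
cat > m.py <<'E'
from h import *
pt=optics.camera_params("top");ps=optics.camera_params("scene")
A=np.array([(567,178),(534,285),(521,323),(490,440)],float)/(780/290)+(120,130)
B=np.array([(236,262),(238,172),(238,143),(241,60)],float)/3.12+(125,130)
X=tri(pt,A,ps,B);print(X.round(4))
# box frame from top view on slat top plane
Z=0.063
C=np.array([(567,178),(490,440),(130,32),(28,277)],float)/(780/290)+(120,130)
P=plane(pt,C,Z)[:,:2];print(P.round(4),np.linalg.norm(P[0]-P[1]),np.linalg.norm(P[2]-P[3]),np.linalg.norm(P[0]-P[2]))
# procrustes to model corners
M=np.array([(-.17,-.1),(-.17,.1),(.18,-.1),(.18,.1)])
def fit(M,P):
    m,p=M.mean(0),P.mean(0);H=(M-m).T@(P-p);th=np.arctan2(H[0,1]-H[1,0],H[0,0]+H[1,1])
    R=np.array([[np.cos(th),-np.sin(th)],[np.sin(th),np.cos(th)]]);return R,p-R@m,th
R,o,th=fit(M,P)
print("box",o.round(4),th,"res",((M@R.T+o)-P).round(4).tolist())
np.savez("box.npz",R=R,o=o,th=th)
tobox=lambda W:(W[:,:2]-o)@R
for im,p,f,z in(("top",pt,"pics/top0.png",.04),("scene",ps,"pics/scene0.png",.04)):
    h=cv2.cvtColor(cv2.imread(f),cv2.COLOR_BGR2HSV);m=(h[...,2]<(75 if im=="top" else 70)).astype(np.uint8)
    # keep inside box gaps at floor region
    n,l,st,c=cv2.connectedComponentsWithStats(m)
    for i in range(1,n):
        if st[i,4]<15: continue
        q=tobox(plane(p,[c[i]],z))[0]
        if abs(q[1])<.09 and -.17<q[0]<.09:
            k,_=cv2.findContours((l==i).astype(np.uint8),0,2)
            a=cv2.approxPolyDP(max(k,key=len),1.5,True).reshape(-1,2)
            print(im,st[i,4],c[i].round(1));print(np.c_[a,tobox(plane(p,a,z))*1000,tobox(plane(p,a,.014))*1000].round(0).astype(int).tolist())
E
python3 m.py
```

```text
[[ 6.330e-01 -9.820e-02  6.020e-02  2.100e-03]
 [ 5.503e-01 -8.330e-02  5.940e-02  1.300e-03]
 [ 5.216e-01 -7.790e-02  5.880e-02  4.000e-04]
 [ 4.378e-01 -6.350e-02  6.210e-02  2.800e-03]]
[[ 0.6322 -0.0988]
 [ 0.4376 -0.0648]
 [ 0.6964  0.2438]
 [ 0.5011  0.2789]] 0.19756147932576984 0.1983931319536096 0.3485353863689966
box [0.5659 0.0849] 1.3888716530683214 res [[0.0013, -0.0016], [-0.0008, 0.0005], [0.0004, 0.0], [-0.001, 0.0011]]
top 657 [236.8 235.8]
[[219, 233, 19, 41, 23, 39], [224, 245, 2, 60, 4, 59], [233, 249, -18, 62, -16, 60], [237, 249, -25, 59, -24, 58], [255, 240, -54, 31, -53, 28], [257, 235, -54, 20, -53, 17], [256, 231, -50, 13, -49, 10], [231, 222, 4, 12, 7, 9], [221, 228, 19, 30, 22, 28]]
scene 115 [267.  167.7]
[[255, 171, -41, 37, -41, 61], [279, 170, 17, 36, 19, 60], [269, 163, -6, 61, -4, 85], [265, 163, -15, 62, -14, 86]]
scene 110 [263.  186.6]
[[274, 183, 2, -4, 4, 18], [252, 185, -50, -7, -50, 15], [261, 191, -30, -27, -30, -5], [265, 191, -21, -27, -20, -6]]
```

The box fit is good: origin (0.566, 0.085), yaw 1.389, and triangulated heights of about 60 mm against the stated 63. The piece's centre is near box (-17, 28), its +x corner at about (20, 36). I'll use both fingertips nearly closed as a 37 mm wide pusher in gap_a, going in behind the piece.

```bash
cat > st.py <<'E'
from h import *
b=np.load("box.npz");s=bot.sense()
R,o,th=b["R"],b["o"],float(b["th"])
def go(bx,by,tipz):
    w=R@np.array([bx,by])/1000+o;y=s["tcp_rot"][2];d=w-s["ee_pos"][:2]
    return [round(float(v),4) for v in(d@[np.cos(y),np.sin(y)],d@[np.sin(y),-np.cos(y)],s["ee_pos"][2]-.182-tipz,y-th)]
print("t",round(s["clock"],2),"box xy",((s["ee_pos"][:2]-o)@R*1000).round(1),"tipz",(s["ee_pos"][2]-.182).round(4),"F",np.round(s["wrist_force"],1),"rpy",np.round(s["tcp_rot"],4),"gap",s["finger_gap"])
E
echo '[{"sx":0.035,"sy":-0.035,"twist":-0.1},{"sx":0.07,"sy":-0.07,"twist":-0.2},{"sx":0.105,"sy":-0.105,"twist":-0.3},{"sx":0.14,"sy":-0.14,"twist":-0.4},{"sx":0.175,"sy":-0.175,"twist":-0.5},{"sx":0.21,"sy":-0.21,"twist":-0.6},{"sx":0.245,"sy":-0.245,"twist":-0.7},{"sx":0.28,"sy":-0.28,"twist":-0.8},{"sx":0.3,"sy":-0.3,"twist":-0.9},{"sx":0.3,"sy":-0.3,"twist":-1.003}]' | python3 drive.py 0.010 20
python3 -c "
from st import *
print(go(52,40,.22),go(52,40,.09))"
```

```text
clock: 1.1
ee_pos: [0.4016, -0.1841, 0.4048]
tcp_rot: [3.141, -0.001, 1.4]
wrist_force: [-0.7, -0.7, -0.3]
finger_gap: 0.0122
gripper_force: 0.0
t 1.1 box xy [-294.3  112.9] tipz 0.2228 F [-0.7 -0.7 -0.3] rpy [ 3.1411e+00 -1.0000e-03  1.3997e+00] gap 0.01221114630966702
[0.3455, 0.0767, 0.0028, 0.0108] [0.3455, 0.0767, 0.1328, 0.0108]
```

```bash
echo '[{"sx":0.045,"sy":0.01},{"sx":0.09,"sy":0.02},{"sx":0.135,"sy":0.03},{"sx":0.18,"sy":0.04},{"sx":0.225,"sy":0.05},{"sx":0.27,"sy":0.06},{"sx":0.315,"sy":0.07,"sz":0.02},{"sx":0.345,"sy":0.077,"sz":0.06},{"sx":0.345,"sy":0.077,"sz":0.1},{"sx":0.345,"sy":0.077,"sz":0.12}]' | python3 drive.py
python3 -c "
from st import *
print(go(52,40,.075),go(52,40,.02))"
```

```text
clock: 2.1
ee_pos: [0.5373, 0.1381, 0.2808]
tcp_rot: [-3.137, 0.001, 1.391]
wrist_force: [-0.2, -1.0, 0.9]
finger_gap: 0.0098
gripper_force: 0.0
t 2.1 box xy [47.1 37.8] tipz 0.0988 F [-0.2 -1.   0.9] rpy [-3.1368e+00  1.4000e-03  1.3913e+00] gap 0.009836092845334342
[0.0049, -0.0022, 0.0238, 0.0024] [0.0049, -0.0022, 0.0788, 0.0024]
```

```bash
echo '[{"sx":0.004,"sy":-0.002,"sz":0.01},{"sx":0.004,"sy":-0.002,"sz":0.015},{"sx":0.004,"sy":-0.002,"sz":0.015}]' | python3 drive.py >/dev/null
python3 -c "
from st import *
print(go(52,40,.02))
a=optics.camera('wrist');c=optics.camera('top')[120:330,110:410]
cv2.imwrite('pics/pair1.png',np.hstack([cv2.resize(a,(400,300)),cv2.resize(c,(400,300))]))"
```

```text
t 2.4 box xy [50.5 38.4] tipz 0.0879 F [ 0.5 -0.5 -0.5] rpy [ 3.1413e+00 -1.0000e-04  1.3889e+00] gap 0.009742909441686721
[0.0015, -0.0016, 0.0679, 0.0]
```

View pics/pair1.png

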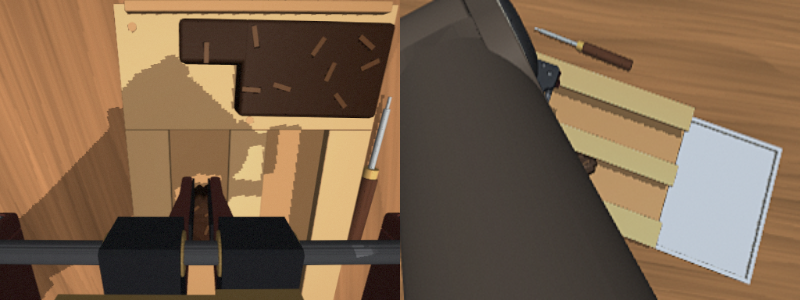

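The wrist view (left) shows the fingertips over gap_a, whose end corners are at about (169,130) and (229,130). I'll check the gap corners in box coordinates through the wrist calibration.

```bash
python3 -c "
from st import *
p=optics.camera_params('wrist')
W=plane(p,np.array([(169,130),(229,130),(126,130),(113,5)])*1.28,.063);print(((W[:,:2]-o)@R*1000).round(1))
t=np.array([[50,58.5],[50,21.5]])/1000@R.T+o
print(proj(p,np.c_[t,[.088]*2])/1.28)"
```

```text
t 2.5 box xy [50.4 38. ] tipz 0.0889 F [-0.4  0.1 -0.2] rpy [ 3.1397e+00 -6.0000e-04  1.3883e+00] gap 0.010365752655741125
[[ 90.6  63. ]
 [ 90.5  14.4]
 [ 90.6  97.9]
 [180.2  98.7]]
[[173.01746438 189.39848799]
 [221.56388176 189.34238197]]
```

```bash
echo '[{"sx":0.0015,"sy":-0.001,"sz":0.015},{"sx":0.0015,"sy":-0.001,"sz":0.03},{"sx":0.0015,"sy":-0.001,"sz":0.045},{"sx":0.0015,"sy":-0.001,"sz":0.055},{"sx":0.0015,"sy":-0.001,"sz":0.062},{"sx":0.0015,"sy":-0.001,"sz":0.066},{"sx":0.0015,"sy":-0.001,"sz":0.066}]' | python3 drive.py
python3 -c "
from st import *"
```

```text
clock: 3.2
ee_pos: [0.5363, 0.1432, 0.2031]
tcp_rot: [-3.141, 0.0, 1.389]
wrist_force: [-0.6, -0.3, 0.5]
finger_gap: 0.0102
gripper_force: 0.0
t 3.2 box xy [52.  39.6] tipz 0.0211 F [-0.6 -0.3  0.5] rpy [-3.1408e+00  3.0000e-04  1.3891e+00] gap 0.010168537422255385
```

The tips are down in the gap without contact. Now I'll sweep towards the mouth.

```bash
echo '[{"sx":-0.006},{"sx":-0.012},{"sx":-0.018},{"sx":-0.024},{"sx":-0.03},{"sx":-0.036},{"sx":-0.042},{"sx":-0.048},{"sx":-0.054},{"sx":-0.06}]' | python3 drive.py
python3 -c "
from st import *
a=optics.camera('wrist');c=optics.camera('scene')[120:270,120:370]
cv2.imwrite('pics/pair2.png',np.hstack([cv2.resize(a,(300,300)),cv2.resize(c,(500,300))]))"
```

```text
clock: 4.2
ee_pos: [0.5255, 0.0836, 0.2036]
tcp_rot: [-3.142, 0.0, 1.389]
wrist_force: [0.8, 1.8, 0.2]
finger_gap: 0.01
gripper_force: 0.5
t 4.2 box xy [-8.6 39.5] tipz 0.0216 F [0.8 1.8 0.2] rpy [-3.1416  0.      1.3889] gap 0.010041062284333066
```

View pics/pair2.png

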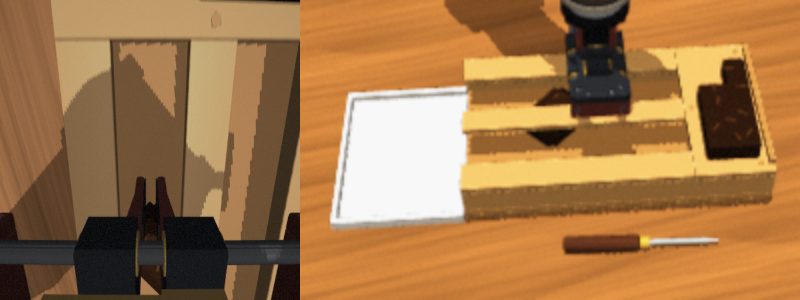

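Light contact at about 2 N, and the piece moved along; its near corner shows in gap_b at (550,147). I'll keep sweeping and track the piece's visible parts by mask.

```bash
cat > tr.py <<'E'
from st import *
def track(z1=.04,z0=.014):
    p=optics.camera_params("scene");h=cv2.cvtColor(optics.camera("scene"),cv2.COLOR_BGR2HSV)
    m=((h[...,2]<70)).astype(np.uint8);n,l,stt,c=cv2.connectedComponentsWithStats(m)
    for i in range(1,n):
        if stt[i,4]<15: continue
        q=((plane(p,[c[i]],.03)[0,:2]-o)@R)*1000
        if abs(q[1])<98 and -330<q[0]<88:
            k,_=cv2.findContours((l==i).astype(np.uint8),0,2);a=max(k,key=len).reshape(-1,2)
            a=cv2.approxPolyDP(a,1.5,True).reshape(-1,2)
            f=lambda z:((plane(p,a,z)[:,:2]-o)@R*1000).round().astype(int).tolist()
            print(stt[i,4],"top",f(z1),"bot",f(z0))
track()
E
python3 tr.py; echo '[{"sx":-0.006},{"sx":-0.012},{"sx":-0.018},{"sx":-0.024},{"sx":-0.03},{"sx":-0.036},{"sx":-0.042},{"sx":-0.048},{"sx":-0.054},{"sx":-0.06}]' | python3 drive.py >/dev/null; python3 tr.py
```

```text
t 4.3 box xy [-9.3 39.5] tipz 0.0215 F [-0.7 -0.3 -0.2] rpy [-3.1412e+00  9.0000e-04  1.3876e+00] gap 0.009703678421620327
111 top [[-93, -7], [-72, -27], [-61, -28], [-41, -8]] bot [[-94, 15], [-73, -5], [-61, -6], [-41, 15]]
t 5.35 box xy [-68.6  39.5] tipz 0.0216 F [-0.6  0.5  0.9] rpy [3.1416 0.     1.3888] gap 0.009807724421393802
140 top [[-149, -12], [-124, -32], [-114, -30], [-95, -7], [-150, -6]] bot [[-152, 10], [-126, -11], [-116, -8], [-97, 16], [-152, 16]]
```

The piece is following the pusher and drifting only slightly to -y. I'll carry on.

```bash
echo '[{"sx":-0.006},{"sx":-0.012},{"sx":-0.018},{"sx":-0.024},{"sx":-0.03},{"sx":-0.036},{"sx":-0.042},{"sx":-0.048},{"sx":-0.054},{"sx":-0.06}]' | python3 drive.py >/dev/null; python3 -c "
from tr import *
cv2.imwrite('pics/sc3.png',cv2.resize(optics.camera('scene')[120:270,120:370],None,fx=3,fy=3))"
```

```text
t 6.4 box xy [-128.5   39.5] tipz 0.0217 F [0.3 1.4 0.7] rpy [ 3.1415e+00 -1.0000e-04  1.3889e+00] gap 0.009834829472571738
1799 top [[-102, 222], [-118, 196], [-141, 182], [-165, 188], [-192, 213], [-183, 182], [-167, 165], [-171, 126], [-167, 132], [-164, 125], [-174, 112], [-173, 91], [-163, 83], [-175, 64], [-172, 53], [-186, 45], [-206, -2], [-200, -26], [-172, -40], [-161, -38], [-147, -6], [-173, -4], [-172, 31], [-167, 17], [-102, 16], [-100, 138], [-108, 161]] bot [[-103, 251], [-120, 224], [-144, 210], [-168, 216], [-196, 242], [-187, 210], [-171, 193], [-175, 152], [-170, 159], [-167, 151], [-177, 137], [-177, 116], [-166, 108], [-179, 88], [-176, 77], [-191, 68], [-211, 21], [-205, -5], [-176, -19], [-164, -17], [-150, 16], [-177, 18], [-175, 54], [-170, 40], [-104, 39], [-102, 165], [-109, 188]]
```

View pics/sc3.png

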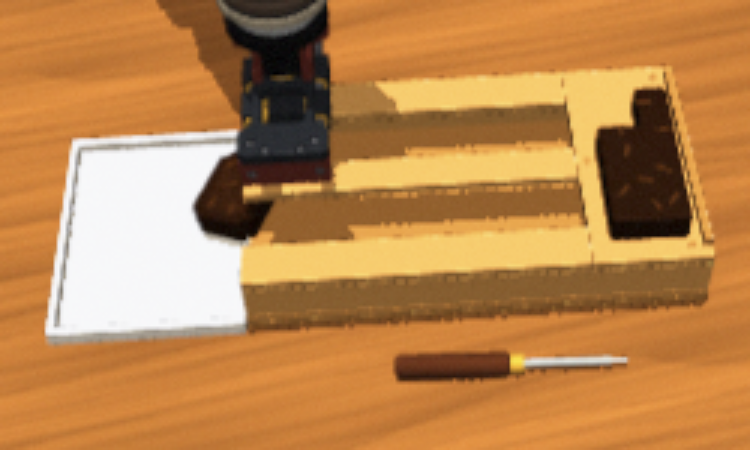

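The piece is emerging at (230,200), turned somewhat towards -y. I'll shift the pusher 3 mm to -y and continue.

```bash
echo '[{"sx":-0.006,"sy":0.001},{"sx":-0.012,"sy":0.002},{"sx":-0.018,"sy":0.003},{"sx":-0.024,"sy":0.003},{"sx":-0.03,"sy":0.003},{"sx":-0.036,"sy":0.003},{"sx":-0.042,"sy":0.003},{"sx":-0.045,"sy":0.003}]' | python3 drive.py >/dev/null; python3 -c "
from st import *
cv2.imwrite('pics/sc4.png',np.hstack([cv2.resize(optics.camera('scene')[130:250,130:290],(400,300)),cv2.resize(optics.camera('top')[150:330,180:420],(400,300))]))"
```

```text
t 7.3 box xy [-173.9   36.6] tipz 0.0216 F [-0.5 -0.3 -0.5] rpy [-3.1415e+00  2.0000e-04  1.3882e+00] gap 0.010052732126353383
```

View pics/sc4.png

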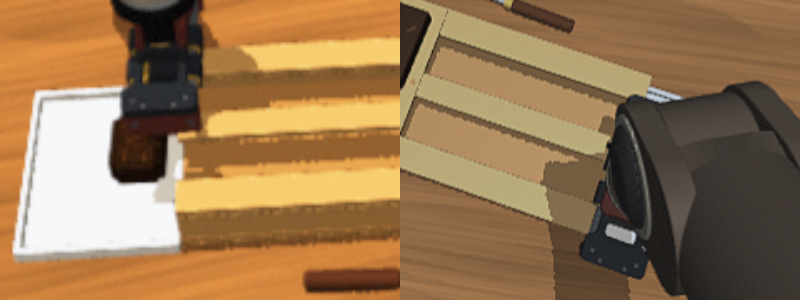

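The piece has dropped into the dish (left view, about (138,150)), with white dish floor showing between it and the mouth. I'll push 20 mm more, back off and lift away.

```bash
echo '[{"sx":-0.006},{"sx":-0.012},{"sx":-0.018},{"sx":-0.02},{"sx":-0.02},{"sx":-0.014},{"sx":-0.01},{"sx":-0.01,"sz":-0.02},{"sx":-0.01,"sz":-0.05},{"sx":-0.01,"sz":-0.1}]' | python3 drive.py; echo '[{"sz":-0.04},{"sz":-0.08},{"sx":0.04,"sz":-0.1},{"sx":0.08,"sz":-0.1},{"sx":0.12,"sz":-0.1},{"sx":0.16,"sz":-0.1},{"sx":0.2,"sz":-0.1},{"sx":0.24,"sz":-0.1},{"sx":0.28,"sz":-0.1},{"sx":0.28,"sz":-0.1}]' | python3 drive.py
python3 -c "
from st import *
cv2.imwrite('pics/sc5.png',np.hstack([cv2.resize(optics.camera('scene')[120:270,120:370],(400,240)),cv2.resize(optics.camera('top')[130:330,120:420],(400,240))]))"
```

```text
clock: 8.4
ee_pos: [0.496, -0.0878, 0.3026]
tcp_rot: [-3.136, -0.001, 1.39]
wrist_force: [0.6, -0.7, -0.3]
finger_gap: 0.01
gripper_force: 0.0
clock: 9.4
ee_pos: [0.5463, 0.1936, 0.4038]
tcp_rot: [-3.141, -0.004, 1.397]
wrist_force: [0.3, -0.6, 0.4]
finger_gap: 0.0099
gripper_force: 0.0
t 9.4 box xy [103.3  38.9] tipz 0.2218 F [ 0.3 -0.6  0.4] rpy [-3.1407 -0.004   1.3974] gap 0.009907341755380718
```

View pics/sc5.png

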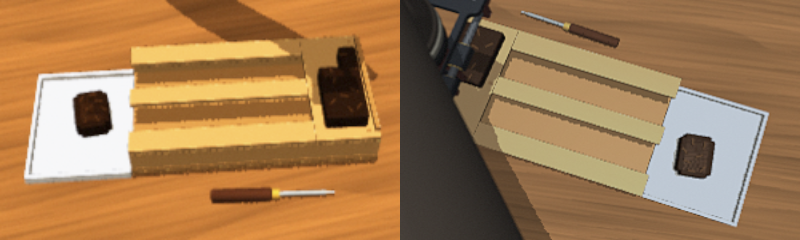

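The piece lies whole in the dish, clear of the mouth and the rims (top view about (693,155)), and the brick and pick are where they were. One numeric check, then I'll hand in.

```bash
echo '[{},{},{}]' | python3 drive.py >/dev/null; python3 -c "
from st import *
p=optics.camera_params('top');h=cv2.cvtColor(optics.camera('top'),cv2.COLOR_BGR2HSV)
m=np.zeros((384,512),np.uint8);m[225:290,320:390]=h[225:290,320:390,2]<90
k,_=cv2.findContours(m,0,2);a=max(k,key=len).reshape(-1,2)
q=((plane(p,a,.03)[:,:2]-o)@R*1000).astype(np.float32);r=cv2.minAreaRect(q);print(q.min(0),q.max(0),r)
if q[:,0].max()<-174 and q[:,0].min()>-314 and 46<min(r[1])<58 and 62<max(r[1])<76: print(bot.close_job())"
```

```text
t 9.8 box xy [95.7 36.1] tipz 0.2217 F [ 0.9 -0.7 -0.1] rpy [3.1412e+00 6.0000e-04 1.3869e+00] gap 0.010252056492180682
[-257.33508   -25.842693] [-197.78728    47.423172] ((-227.31521606445312, 10.68739128112793), (54.623390197753906, 69.27628326416016), 7.806915283203125)
the job is handed in; nothing more can be done
None
```

I swept the tea piece along the floor and out of the mouth; it now lies flat and whole in the white dish, the brick and pick are where they were, the hand is clear, and I handed the job in at about 10 s.

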